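Set and lock the levelling foot of a plate-pouring platform

TASK

The near foot of the levelling platform hangs just clear of its pad. Turn its screw clockwise by the small hexagon head on top until the foot bears firmly on the pad, then run the large hexagon jam nut below the head clockwise down the screw until it is firmly hand-tight against the boss; overtighten neither and leave the foot bearing. Let go, and leave the dishes, the beaker and the amber bottle where they stand.

Things in the scene. Friction and masses are not known exactly. Their poses are not given: they have to be found in the camera images.
- platform: fixed aluminium plate 270 x 220 mm, 12 mm thick, top 42 mm above the bench, on three screw feet. Origin: bench level on the axis of the near foot (the loose one, on a narrow arm 36 mm wide); x points from there along the plate to the two far feet, which are already set and locked (290 mm along, 130 mm either side); z up.
- head_top (a point): centre of the top face of the screw's steel hexagon head: 19 mm across flats, 14 mm tall, so grip within 14 mm below this point; under it about 8 mm of bare thread, then the nut, wider than the head, so keep the fingertips above the nut. x axis square to a flat (again every 60 degrees). The thread sinks 0.8 mm per rad clockwise.
- nut_top (a point): centre of the top face of the steel jam nut: hexagon 40 mm across flats, 20 mm tall (grip within 20 mm below this point, the fingers outside the flats, the screw head standing between them up to 24 mm above this point). x axis square to a flat (again every 60 degrees). Sinks 0.8 mm per rad clockwise.
- boss: fixed upright aluminium boss under the nut, 26 mm diameter, from 42 to 67 mm above the bench, on the screw's axis; the nut seats on its top face. At the start the nut stands 1.8 to 3.2 mm above it. Origin: bench level on the screw's axis, axes as the platform's.
- pad: fixed steel disc on the bench under the near foot, 44 mm diameter, 4 mm thick. Origin: its underside centre. At the start the foot hangs 0.5 to 1 mm above it (0.6 to 1.3 rad of screw).
- screw: steel screw with a rubber foot below and the hexagon head on top; carries the nut round with it. Origin on its axis near bench level; z up, x square to a head flat. Holds where it is left. Against the pad the torque climbs about 2 to 4 N m per rad: seated at 0.1 to 0.2 N m more than free running, well set at 0.4, overtight past about 0.7.
- nut: the jam nut. Origin: centre of its underside; z up, x square to a flat. It turns easily and holds where it is left; after the foot is set it has 1.5 to 2.7 rad to run. Against the boss the torque climbs about 2 to 4 N m per rad: seated at 0.1 to 0.2 N m more than free running, well tightened at 0.35, overtight past about 0.7.
- dish_a: loose glass dish, 90 mm across, 18 mm tall, on the plate. Origin: centre of its underside. Leave alone.
- dish_b: loose glass dish, 90 mm across, 18 mm tall, on the plate. Origin: centre of its underside. Leave alone.
- beaker: loose glass beaker, 56 mm across, 80 mm tall, standing about 145 mm to the +y side of the near foot. Origin: centre of its underside. Leave alone.
- amber_bottle: loose amber bottle with a black cap, 40 mm across, 75 mm tall, about 145 mm to the -y side of the near foot. Origin: centre of its underside. Leave alone.

How it is judged:
By the outcome, as a careful person would: the job done as asked, in the order asked, and still so for the second after the job is handed in, with the robot touching nothing.
It also fails if it takes over 70 s, if anything falls off the work surface, if the arm or the gripper's body presses on something with over 40 N, if the wrist force passes 120 N, or if a joint passes its speed limit or range.

ROBOT

A 6-joint arm with a two-finger parallel gripper is mounted at the origin on the work surface. World frame = base frame: x ahead of the robot, y to its left, z up, the work surface at z = 0. Lengths are in m, angles in degrees, forces in N, time in s.
With the tool pointing down it reaches from about 0.325 to 0.775 m from the base axis. Payload 5.5 kg.
Tool frame: the origin (TCP) lies at the centre of the arm's flange, where the gripper is bolted on; the fingertips stand 182 mm ahead of it and the grasp point (between the pads) lies 163 mm ahead of it; z points along the fingers, y is the direction in which the jaws open and shut (so a half turn about z gives the same grasp; the last joint's range is limited). The gripper opens to 88 mm and grips with 3 to 60 N. Pads are 20 mm wide; open, the fingers measure 115 mm over their backs; the gripper's body (75 mm by 178 mm) begins 61 mm behind the grasp point.
Start: joints at [-3.249, 5.22, 70.514, -0, 104.267, -3.249], TCP at [0.6, -0, 0.405] pointing down, gripper open.
Joint ranges: [-164.24, 164.24], [-49.07, 125.15], [9.68, 141.18], [-86.29, 266.29], [3.28, 154.24], [-151.56, 151.56]. Speed limits (degrees/s): [147.25, 147.25, 172.46, 180, 180, 180].

INTERFACE

Orientations are given as [roll, pitch, yaw] about the fixed x, y, z axes, in that order (R = Rz(yaw) Ry(pitch) Rx(roll)).
In Python, from station import r gives the robot as it stands. The module is installed in compiled form; this text tells all that it offers. Calls block until the motion is done:
- r.reach(position, orientation): joint-space move of the TCP to a pose.
- r.servo_line(position, rotation=None, speed=0.15): straight line of the TCP; rotation=None keeps the orientation; speed is the mean speed in m/s.
- r.move_joints(angles): joint-space move.
- r.let_go() and r.grab(squeeze=None): open the fingers fully, or close them until they stop; squeeze is the grip in N (None keeps the last).
- r.wait(seconds).
- r.inverse_kinematics(position, orientation): joint angles nearest the present ones, or None.
- r.sense(): the state.
- r.snapshot(name): name is "scene" or "side" or "wrist"; returns a dict with "frame" (384x512x3 uint8, red, green, blue), "fx", "fy", "cx", "cy" (pixels), "R" (3x3) and "t" (3): a world point X has camera coordinates R X + t. Camera axes: x right, y down, z forward; pixel columns grow to the right and rows downward; lengths in m; the calibration is good to about 2 mm. A picture is of the moment at which its call begins. There is no depth.
A pose or a line that the arm cannot do raises r.IKError and nothing moves.
- r.hand_in(): hands the job in, once; it reports no verdict.
The state is a dict: "clock": time; "joints": joint angles; "joint_vel": joint speeds; "joint_torque": joint torques, N m; "tcp_pos": TCP position; "orientation": TCP orientation; "contact_force": force on the tool from outside, world axes, zero at the start; "torque": the same for the moment, N m; "opening": finger opening in m.
Only numpy, scipy, OpenCV 4.12 (cv2) and the standard library are available. Lean on these libraries where they do the work, as an engineer would, in place of code of your own. Each camera call takes 0.05 s, during which the arm holds its last target. There are 200 camera calls.

## Working session

There is one attempt and no reset: what is moved stays moved. The work goes in short steps, each a Python script; the robot and the scene stay as the last script left them, time stands still between calls to the robot, and variables do not carry over. Pictures are saved under pics/ and viewed, about 8 in all and at most 12, crops included, and the job is handed in when it is done.

```bash
mkdir -p pics; python3 - <<'E'
from station import r
import cv2,numpy as np
s=r.sense();print(s)
ims=[]
for n in ("scene","wrist"):
    d=r.snapshot(n);np.savez(f"{n}0.npz",**d);cv2.imwrite(f"pics/{n}0.png",d["frame"][:,:,::-1])
    print(n,d["fx"],d["cx"],d["cy"],d["R"],d["t"])
E
```

```text
{'clock': 0.0, 'joints': array([-3.24833884e+00,  5.26096174e+00,  7.05825745e+01, -1.47275601e-04,
        1.04265915e+02, -3.24710146e+00]), 'joint_vel': array([-0.03435701, -0.07708342, -0.00223894, -0.00967144, -0.0230595 ,
        0.0915537 ]), 'joint_torque': array([-3.13584051e-04, -4.46447504e+01, -4.06449509e+01,  6.96761138e-02,
        2.93726998e-02, -1.50731516e-04]), 'tcp_pos': array([ 6.00046896e-01, -1.38122522e-06,  4.03522128e-01]), 'orientation': array([-1.79890716e+02, -6.05700220e-03,  8.99987207e+01]), 'contact_force': array([-0.13800182, -0.20189536,  0.21725927]), 'torque': array([ 0.02510772,  0.01882187, -0.00882039]), 'opening': 0.08743976068713585}
scene 493.82495701000613 258.4315443882986 196.4284701729454 [[ 0.53357591  0.84557467  0.01732697]
 [ 0.71486784 -0.43995989 -0.54350645]
 [-0.45195212  0.30238844 -0.83922614]] [-0.36302604 -0.36402272  1.22716352]
wrist 294.31842724087085 254.07360612492337 193.71016662048075 [[ 9.99995118e-01 -5.64262544e-04 -3.07345127e-03]
 [ 2.68251029e-04 -9.64429087e-01  2.64341569e-01]
 [-3.11328384e-03 -2.64341103e-01 -9.64424227e-01]] [-0.59905801 -0.03380382  0.38960002]
```

View pics/scene0.png

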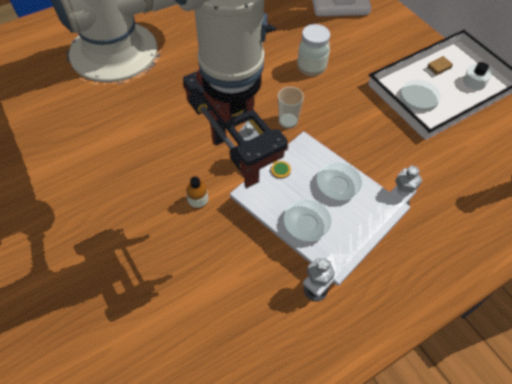

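View pics/wrist0.png

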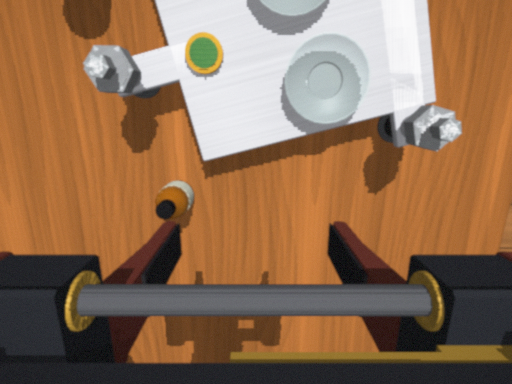

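```bash
cat > h.py <<'E'
from station import r
import cv2,numpy as np
def ray(d,uv,z):
    R,t=np.array(d["R"]),np.array(d["t"]);C=-R.T@t
    v=R.T@np.array([(uv[0]-d["cx"])/d["fx"],(uv[1]-d["cy"])/d["fy"],1])
    return C+v*(z-C[2])/v[2]
def proj(d,X):
    c=np.array(d["R"])@X+np.array(d["t"]);return np.array([d["fx"]*c[0]/c[2]+d["cx"],d["fy"]*c[1]/c[2]+d["cy"]])
def snap(n,f,scale=1,crop=None):
    d=r.snapshot(n);np.savez(f+".npz",**d);im=d["frame"][:,:,::-1]
    if crop:im=im[crop[1]:crop[3],crop[0]:crop[2]]
    cv2.imwrite(f"pics/{f}.png",cv2.resize(im,None,fx=scale,fy=scale,interpolation=cv2.INTER_CUBIC));return d
E
python3 - <<'E'
from h import *
d=np.load("wrist0.npz")
print("C",-d["R"].T@d["t"])
for uv in[(97,66)]:print(ray(d,uv,.112))
n=ray(d,(97,66),.112); f=ray(d,(448,130),.112);print(f)
# aim: place head in view, camera offset same, tcp z .36
p=np.array([n[0],n[1]-.06,.36])
r.reach(p,[180,0,90]); d=snap("wrist","w1",1);print(r.sense()["clock"],r.sense()["tcp_pos"],proj(d,n),-d["R"].T@d["t"])
E
```

```text
C [0.60027709 0.07004789 0.38283428]
[0.46532001 0.10886841 0.112     ]
[0.77376349 0.05524615 0.112     ]
0.8 [0.46609236 0.04860546 0.36078285] [253.24740283 126.63073031] [0.46588147 0.11884017 0.33981482]
```

View pics/w1.png

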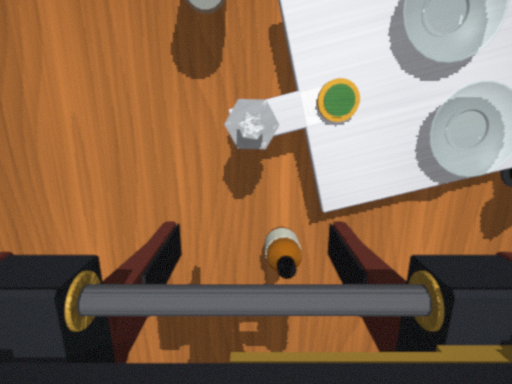

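```bash
python3 - <<'E'
from h import *
r.servo_line([.464,.045,.31]); d=snap("wrist","w2",6,(190,70,318,166));print(r.sense()["tcp_pos"],r.sense()["orientation"],-d["R"].T@d["t"])
E
```

```text
[0.46460645 0.04484033 0.3110245 ] [ 1.79942040e+02 -4.14109436e-03  8.99775596e+01] [0.46484563 0.11479743 0.28947629]
```

View pics/w2.png

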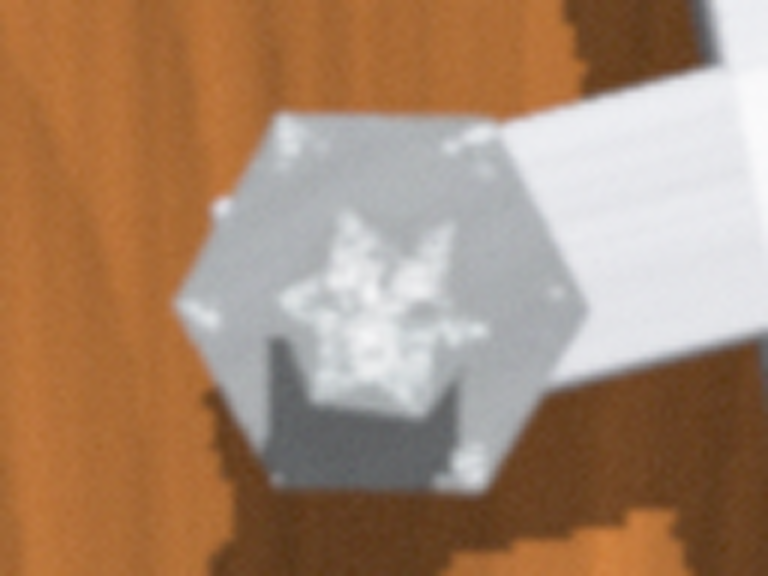

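```bash
python3 - <<'E'
from h import *
d=np.load("w2.npz")
for nm,P,z in(("nut",[(280,112),(497,125),(590,305),(488,493),(272,490),(175,303)],.0895),("head",[(345,210),(447,222),(487,330),(425,418),(315,405),(280,300)],.1115)):
    X=np.array([ray(d,((u-.5*5)/6+190,(v-2.5)/6+70),z)[:2] for u,v in P]);c=X.mean(0)
    v=X-c;a=np.degrees(np.arctan2(v[:,1],v[:,0]));ph=np.degrees(np.angle(np.exp(6j*np.radians(a)).mean()))/6
    print(nm,c,np.linalg.norm(v,axis=1),(a%60).round(1),"corner ang mod60",ph%60,"flat",(ph+30)%60)
E
```

```text
nut [0.46411434 0.10976311] [0.02317064 0.02258591 0.02268288 0.02346728 0.02361568 0.02293509] [58.5 57.4  0.8  0.1 57.6 58.6] corner ang mod60 58.81738653155338 flat 28.81738653155338
head [0.4641473  0.10964458] [0.01052182 0.01070897 0.01029334 0.01078062 0.01100408 0.01018481] [50.4 54.7 52.  52.6 52.  51.8] corner ang mod60 52.247863497609416 flat 22.24786349760942
```

```bash
cat >> h.py <<'E'
X,Y=.4641,.1097
def show(tag=""):
    s=r.sense();print(tag,"t%.2f"%s["clock"],"F",s["contact_force"].round(1),"T",s["torque"].round(3),"p",(s["tcp_pos"]*1e3).round(1),"o",s["orientation"].round(1),"j6 %.1f"%s["joints"][5],"op %.1f"%(s["opening"]*1e3),flush=True);return s
def meas(n=4,dt=.03):
    T=[]
    for _ in range(n):
        r.wait(dt);T.append(r.sense()["torque"][2])
    return float(np.mean(T))
E
python3 - <<'E'
from h import *
r.reach([X,Y,.33],[180,0,172]); show("above")
r.servo_line([X,Y,.2755],speed=.08); r.wait(.3); show("down"); print("T0",meas())
r.grab(60); r.wait(.2); show("grip")
for k in range(1,4):
    r.servo_line([X,Y,.2755-.0008*np.radians(4*k)],[180,0,172-4*k],speed=.05); s=show(k); print(meas())
d=snap("side","s1",1)
E
```

```text
above t2.52 F [-0.4  0.2  0.3] T [ 0.073 -0.053  0.019] p [464.2 109.7 330.5] o [180.    0.  171.9] j6 -72.7 op 87.8
down t3.65 F [ 1.   0.6 -0.4] T [ 0.065 -0.033 -0.032] p [464.2 109.7 275.9] o [180.   0. 172.] j6 -72.8 op 87.6
T0 -0.013994535984247335
grip t5.06 F [ 1.2  6.7 -0.9] T [ 0.969 -0.204 -0.123] p [464.2 110.7 275.6] o [179.8   0.  172.1] j6 -72.8 op 18.4
1 t5.31 F [ 1.2  5.5 -0.4] T [ 0.912 -0.221  0.104] p [464.1 110.7 275.5] o [179.8   0.  168.1] j6 -68.8 op 18.4
0.07262255798639003
2 t5.69 F [0.2 6.2 0.6] T [ 0.866 -0.158  0.065] p [464.1 110.7 275.5] o [179.8  -0.  164.1] j6 -64.8 op 18.4
0.08356544457852631
3 t6.08 F [ 1.1  5.9 -0.5] T [ 0.928 -0.182  0.113] p [464.1 110.7 275.4] o [179.8  -0.  160.1] j6 -60.8 op 18.6
0.09664594055295331
```

View pics/s1.png

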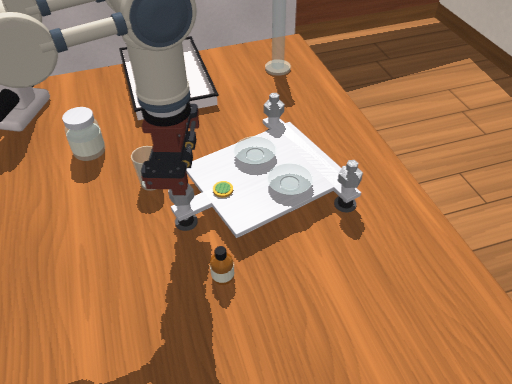

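```bash
sed -i 's/X,Y=.*/X,Y=.4641,.1110/' h.py; cat > turn.py <<'E'
from h import *
def turn(y0,a,z0,stop,amax,free,coarse=4.,fine=1.2):
    """turn clockwise from angle a (deg already turned) till mean torque-free >= stop"""
    log=[];st=coarse;hist=[]
    while a<amax:
        a+=st
        r.servo_line([X,Y,z0-.0008*np.radians(a)],[180,0,y0-a],speed=.05)
        m=meas(4,.02);log.append((round(a,1),round(m,3)));hist.append(m)
        if free is None and len(hist)>=4: free=float(np.median(hist))
        if free is not None:
            if m-free>.07: st=fine
            elif st==fine: st=2.
            if m-free>=stop-.04:
                m=meas(10,.03);log.append(("chk",round(m,3)))
                if m-free>=stop: break
    print("free",free,log);return a
E
python3 - <<'E'
from turn import *
a=turn(172,12,.2755,.38,120,.088); show("end"); print(a)
E
```

```text
free 0.088 [(16.0, 0.047), (20.0, 0.084), (24.0, 0.076), (28.0, 0.071), (32.0, 0.07), (36.0, 0.05), (40.0, 0.104), (44.0, 0.068), (48.0, 0.08), (52.0, 0.094), (56.0, 0.072), (60.0, 0.077), (64.0, 0.084), (68.0, 0.075), (72.0, 0.169), (73.2, 0.284), (74.4, 0.331), (75.6, 0.367), (76.8, 0.406), (78.0, 0.39), (79.2, 0.466), ('chk', 0.463), (80.4, 0.546), ('chk', 0.5)]
end t13.89 F [-1.2  6.   2.4] T [1.018 0.513 0.544] p [464.  111.3 274.5] o [-180.    -0.    91.8] j6 7.6 op 18.8
80.40000000000002
```

```bash
python3 - <<'E'
from h import *
r.let_go(); r.servo_line([X,Y,.32],speed=.12)
r.reach([.464,.045,.31],[180,0,90]);r.wait(.2); d=snap("wrist","w3",6,(190,70,318,166));show()
E
```

```text
t16.20 F [0.3 0.8 0.3] T [-0.024  0.03  -0.007] p [464.   45.8 310. ] o [-180.    -0.    90.1] j6 1.4 op 87.9
```

View pics/w3.png

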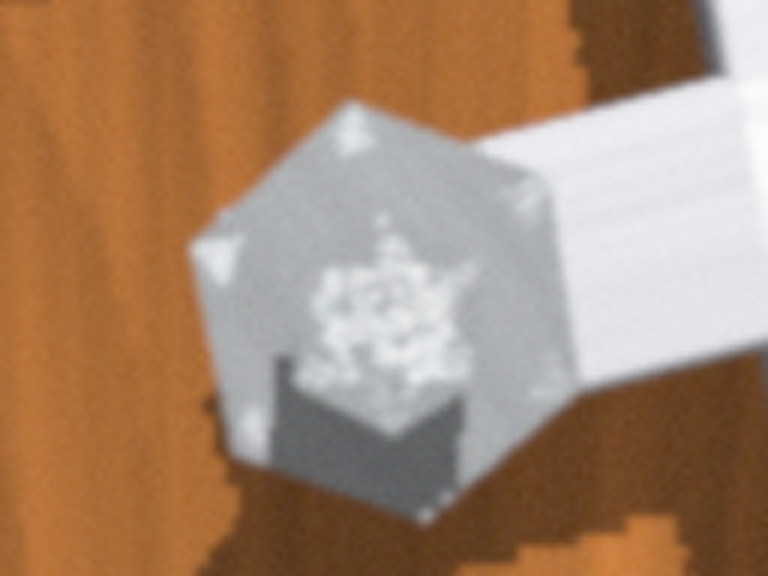

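```bash
python3 - <<'E'
from turn import *
d=np.load("w3.npz")
for nm,P,z in(("nut",[(352,100),(545,180),(580,388),(425,523),(232,458),(190,245)],.0885),):
    Q=np.array([ray(d,((u-2.5)/6+190,(v-2.5)/6+70),z)[:2] for u,v in P]);c=Q.mean(0);v=Q-c
    fl=(np.degrees(np.angle(np.exp(6j*np.arctan2(v[:,1],v[:,0])).mean()))/6+30)%60
    print(c,fl)
assert 4<fl<15
y0=210+fl
r.reach([X,Y,.33],[180,0,y0]); show("above")
r.servo_line([X,Y,.2515],speed=.08); r.wait(.2); show("down")
r.grab(50); r.wait(.2); show("grip")
a=turn(y0,0,.2515,.1,32,None,coarse=5.); show("part"); print(a,y0)
E
```

```text
[0.46393237 0.1096831 ] 10.47156004926794
above t18.05 F [0.3 0.4 0.7] T [ 0.111 -0.051 -0.07 ] p [464.1 111.  330. ] o [ 180.    -0.  -139.6] j6 -121.1 op 87.7
down t19.38 F [0.6 0.5 0. ] T [ 0.195 -0.046  0.041] p [464.2 111.  252. ] o [-180.     0.  -139.5] j6 -121.1 op 87.8
grip t20.38 F [-3.8  3.5  1.4] T [0.744 0.629 0.053] p [463.9 111.4 251.5] o [ 179.9   -0.  -139.5] j6 -121.1 op 39.5
free -0.10017100399942258 [(5.0, -0.078), (10.0, -0.074), (15.0, -0.123), (20.0, -0.133), (25.0, -0.109), (30.0, -0.094), (35.0, -0.111)]
part t22.60 F [-4.3  4.8  2.9] T [ 0.886  0.631 -0.07 ] p [463.8 111.5 251. ] o [ 1.799e+02 -1.000e-01 -1.745e+02] j6 -86.1 op 39.7
35.0 220.47156004926794
```

```bash
python3 - <<'E'
from turn import *
a=turn(220.47,35,.2515,.36,165,-.105,coarse=5.); show("end"); print(a)
E
```

```text
free -0.105 [(40.0, -0.167), (45.0, -0.122), (50.0, -0.108), (55.0, -0.103), (60.0, -0.133), (65.0, -0.112), (70.0, -0.102), (75.0, -0.12), (80.0, -0.122), (85.0, -0.107), (90.0, -0.129), (95.0, -0.103), (100.0, -0.124), (105.0, -0.102), (110.0, -0.106), (115.0, -0.13), (120.0, -0.064), (125.0, 0.015), (126.2, 0.145), (127.4, 0.155), (128.6, 0.186), (129.8, 0.18), (131.0, 0.192), (132.2, 0.177), (133.4, 0.215), ('chk', 0.213), (134.6, 0.264), ('chk', 0.244), (135.8, 0.247), ('chk', 0.265)]
end t32.15 F [ 0.1 12.2  0.6] T [1.78  0.286 0.273] p [464.1 112.9 249.8] o [180.   -0.3  84.8] j6 14.7 op 39.4
135.79999999999993
```

```bash
python3 - <<'E'
from h import *
r.let_go(); r.servo_line([X,Y,.32],speed=.12); show("rel")
r.reach([.464,.045,.31],[180,0,90]);r.wait(.2); d=snap("wrist","w4",6,(190,70,318,166));show()
E
```

```text
rel t33.77 F [ 0.3  0.1 -0.8] T [-0.011  0.001 -0.001] p [464.  111.  319.3] o [-179.9    0.    84.7] j6 14.7 op 87.6
 t34.39 F [-0.7  0.7 -0.3] T [ 0.001 -0.003 -0.052] p [464.   45.8 310. ] o [-180.    -0.    90.1] j6 1.4 op 88.1
```

View pics/w4.png

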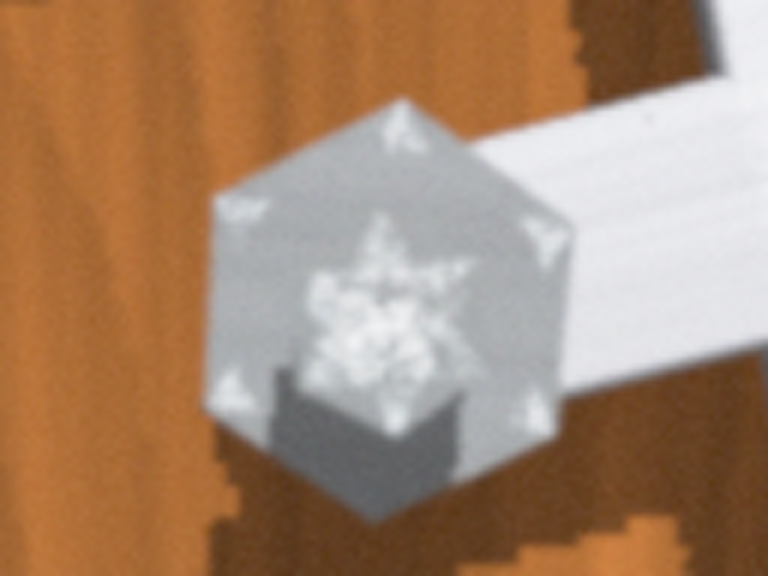

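```bash
python3 - <<'E'
from h import *
r.servo_line([.464,.045,.40]); d=snap("side","s2",1)
print(r.sense()["clock"])
E
```

```text
35.1917
```

View pics/s2.png

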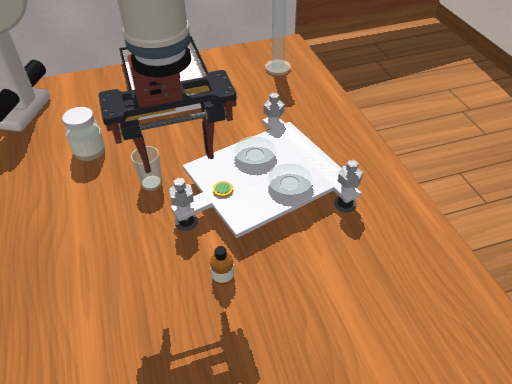

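The side view shows the nut down on the boss (about 183,205). The dishes, beaker and bottle are where they were, and the arm is clear.

```bash
python3 -c "
from station import r
print(r.hand_in())"
```

```text
the job is handed in; nothing more can be done
None
```

The foot is set on its pad, the jam nut is tightened against the boss, and the job is handed in at about 35 s on the robot clock.

- **Screw:** I turned the head clockwise about 80°. Contact came at about 70°, and I stopped at about 0.42 N m above free running.
- **Nut:** I turned it clockwise about 135° in a single grasp. It met the boss at about 120°, and I stopped at about 0.37 N m above free running.
- **Last checks:**
  - The close wrist view after release showed the nut within about 1.5° of where the gripper left it, so it had not slipped.
  - The head had not moved since the foot was set.
  - The side view showed the dishes, beaker and bottle in place and the gripper clear of everything.
- **What disagreed:**
  - The free-running reading with the nut gripped had an unexplained offset of about -0.1 N m, so I judged tightness only by the rise above it.
  - The nut's torque rose more slowly with angle than stated. Going by angle, its true torque could be nearer 0.5 N m, still under the 0.7 limit, if the stiffness is at the low end of the stated range. At the high end it would be over 0.7, which would disagree with the measured 0.37.
  - The screw axis is about 1 mm further in +y than the images gave. The gripper gave way sideways, with about 12 N of side force at the end of the nut turn.

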